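# Swap the jar in the shaker's hold-down clamp

### The job

The short jar under the shaker's hold-down arm is finished. Swing the arm back over centre until it stays open by itself, lift the short jar out and set it gently upright on the free cork coaster in the sample tray, then take the tall jar from the bench, set it gently upright in the middle of the shaker's round rubber pad and swing the arm over again so that it rests on the jar's cap. Carry the jars upright and leave everything else where it stands.

Things in the scene. Friction and masses are not known exactly. Their poses are not given: they have to be found in the camera images.
- shaker: sample shaker, fixed: aluminium plate 210 x 120 mm, top 15 mm above the bench, with a steel post (two cheeks, 42 mm over all in y, 26 mm in x, 131 mm high) near its rear end. Origin: centre of the plate's underside, on the bench; own x runs along the plate from pad to post, z up. The hold-down arm swings in its x-z plane
- pad_center (a point): centre of the top of the shaker's round black rubber pad (80 mm diameter, 3 mm thick, top 18 mm above the bench), at (-20, 0, 18) mm in the shaker's frame. The short jar starts here with its axis on this point, under the arm
- clamp_hinge (a point): axis of the hold-down arm on the post, at (65, 0, 122) mm in the shaker's frame; the axis is parallel to the shaker's y
- clamp_knob (a point): centre of the black ball knob (34 mm diameter) on the slanting 12 mm handle rod of the hold-down arm, 110 mm from the hinge: at joint value q it lies at clamp_hinge + 110 mm * (-cos(q+0.80) along the shaker's x, +sin(q+0.80) up). Pushing the knob with shut fingers along the shaker's +x opens the arm, pushing it along -x closes it
- clamp_arm (a joint): angle of the hold-down arm (rad). 0: lower stop, bar level, over the pad (its rubber foot, 85 mm from the hinge, is 75 mm above the pad). Grows as the foot rises. About 0.06 with the foot on the short jar's cap, 0.20 on the tall jar's; balances near 0.87; back stop at 1.4. Damped, no spring, 0.24 kg: falls by its weight to either side of the balance and stays there
- tray: shallow steel tray fixed to the bench, 250 x 115 mm, rim 12 mm high and 4 mm thick, inner floor 5 mm above the bench. Origin: centre of its underside; own x along its length. It has three places in a row along x, at x = -78, 0 and +78 mm; small jar, steel die and the coaster occupy one each, in any order
- coaster: round cork coaster, 64 mm diameter, 2 mm thick, fixed on the tray's floor: the free place for the short jar. Origin: centre of its underside, 5 mm above the bench; its top is 7 mm above the bench
- short_jar: the finished jar: white plastic screw-cap jar with printed label and red cap, 56 mm body diameter, body 69 mm high, 80 mm high with cap, 0.2 kg. Starts on the shaker's rubber pad under the arm. Origin: centre of its underside, z along its axis
- tall_jar: the next jar: white plastic screw-cap jar with printed label and white cap, 62 mm body diameter, body 79 mm high, 92 mm high with cap, 0.18 kg. Starts upright on the bench in a row with the wash bottle and the mortar, in any order. Origin: centre of its underside, z along its axis
- small_jar: bystander: small white jar with black cap, 48 mm diameter, 66 mm high, standing in the tray. Origin: centre of its underside
- steel_die: bystander: plain steel pressing die, a tube 51 mm in diameter, 50 mm high, standing in the tray. Origin: centre of its underside
- wash_bottle: bystander: white squeeze wash bottle with bent spout, body 62 mm diameter, 162 mm high, standing on the bench. The body's axis lies at y = -10 mm in its own frame, the spout overhangs to +y; origin on the underside
- mortar: bystander: white porcelain bowl, 91 mm across, 46 mm high, standing on the bench. Origin: centre of its underside
Not all that is in view belongs to the job. What is shaped like the short_jar but pink is not meant.

How it is judged:
On the way, in this order (a step that is already met when the one before it is completed fails the run):
1. the hold-down arm is swung back over centre (value of joint clamp_arm above 1.2 rad), for 0.2 s.
2. the short jar stands on the coaster, let go, with the arm still open (horizontal distance between short_jar and coaster below 0.015 m and height (world z) of short_jar below 0.012 m and angle between short_jar's own z axis and vertical below 0.06 rad and linear speed of short_jar below 0.03 m/s and contact force between the fingers and short_jar below 0.1 N and value of joint clamp_arm above 1.2 rad), for 0.2 s.
3. the tall jar stands on the middle of the rubber pad, let go, with the arm still open (horizontal distance between tall_jar and pad_center below 0.012 m and height (world z) of tall_jar between 0.014 and 0.023 m and angle between tall_jar's own z axis and vertical below 0.06 rad and linear speed of tall_jar below 0.03 m/s and contact force between the fingers and tall_jar below 0.1 N and value of joint clamp_arm above 1.2 rad), for 0.2 s.
At the end, for the whole second after the job is handed in: Both jars stand upright (within 0.06 rad), still and let go: the short one within 15 mm of the coaster's centre, the tall one within 12 mm of the rubber pad's centre. The hold-down arm rests on the tall jar's cap (joint 0.14 to 0.26) (horizontal distance between short_jar and coaster below 0.015 m and height (world z) of short_jar below 0.012 m and angle between each of short_jar, tall_jar's own z axis and vertical below 0.06 rad and linear speed of each of short_jar, tall_jar below 0.03 m/s and contact force between the fingers and short_jar below 0.1 N and horizontal distance between tall_jar and pad_center below 0.012 m and height (world z) of tall_jar between 0.014 and 0.023 m and contact force between the fingers and tall_jar below 0.1 N and value of joint clamp_arm between 0.14 and 0.26 rad); the robot touches nothing.
It fails at once if a jar is carried or knocked to a tilt of more than 0.4 rad (angle between any of short_jar, tall_jar's own z axis and vertical above 0.4 rad).
It fails at once if a jar is dropped from more than about a centimetre onto the coaster or the pad, or banged down ((horizontal distance between short_jar and coaster below 0.03 m and height (world z) of short_jar below 0.022 m and linear speed of short_jar above 0.45 m/s) or (horizontal distance between tall_jar and pad_center below 0.03 m and height (world z) of tall_jar below 0.033 m and linear speed of tall_jar above 0.45 m/s)).
It fails at once if a bystander (small jar, steel die, wash bottle, mortar) is shifted by more than 20 mm or tipped over (distance of any of small_jar, steel_die, wash_bottle, mortar from where it was at the start of the episode above 0.02 m or angle between any of small_jar, steel_die, wash_bottle, mortar's own z axis and vertical above 0.3 rad).
It also fails if it takes over 69 s, if anything falls off the work surface, if the arm or the gripper's body presses on something with over 40 N, if the wrist force passes 120 N, or if a joint passes its speed limit or range.

### The arm

A 7-joint arm with a two-finger parallel gripper is mounted at the origin on a cart in front of the work surface, level with it; the furniture and walls round the work are solid. World frame = base frame: x ahead of the robot, y to its left, z up, the work surface at z = 0. Lengths are in m, angles in rad, forces in N, time in s.
With the tool pointing down it reaches from about 0.4 to 0.875 m from the base axis. Payload 4.4 kg.
Tool frame: the origin (TCP) lies midway between the tips of the shut fingers; the grasp point (between the pads) lies 19 mm behind it; z points along the fingers, y is the line along which they close (so a half turn about z gives the same grasp; the last joint's range is limited). The gripper opens to 85 mm and grips with 20 to 120 N. Pads are 22 mm wide; open, the fingers measure 114 mm over their backs; the gripper's body (76 mm by 85 mm) begins 54 mm behind the grasp point. The pads swing forward as they close: fully open they stand 13 mm farther back than shut.
Start: joints at [-1.352, 0.628, 0.038, 1.517, -0.027, 0.996, -0.02], TCP at [0.183, 0.624, 0.201] pointing down, gripper open.
Joint ranges: [-3.06, 3.06], [-0.37, 2.12], [-1.25, 1.32], [0.18, 2.47], [-1.1, 4.24], [0.23, 1.98], [-2.94, 2.94]. Speed limits (rad/s): [2.57, 2.57, 3.14, 3.14, 3.14, 3.14, 3.14].

### API

Orientations are given as [roll, pitch, yaw] about the fixed x, y, z axes, in that order (R = Rz(yaw) Ry(pitch) Rx(roll)).
In Python, from bench import manip, grab_frame, camera_model, spot_in, masks_of gives the robot as it stands.
- The arm moves only by the tool servo_tool, never from a script. Its argument "series" is a list that holds one entry, the list of rows, each a list of 4 numbers: the shift along the tool's x, y, z in m, then the turn about the tool's z in rad. A call has 1 to 5 rows; each row shifts and turns the commanded pose from where the row before left it, along the tool's axes as they then stand; what a row does not reach is not made up. A row lasts 1/10 s, in which the tool goes at most 50 mm and 8.59 degrees, less where a joint would pass 70% of its speed; a pose out of reach is approached as far as the arm can. A call with a gripper value outside its range is refused whole. "jaw" is the closure, from 0 (fully open) to 1 (shut), set as the call begins (left out, the last holds). The fingers move at their own pace and stop on an object; "grip_force" is the grip in N (left out, the last holds). Time passes only in rows, so rows that do not move let the fingers close. It gives the time, the measured TCP pose, the force, the opening and the grip force at its end, in the units of the state.
- manip.state(): the state, without advancing time (a new reading comes with each control period).
- grab_frame(name): name is "scene" or "top" or "wrist"; returns the picture (420x560x3 uint8, blue, green, red); there is no depth.
- camera_model(name): a dict with "fov_y" (degrees; the focal length in pixels is half the picture's height over the tangent of half this angle, whatever the lens; pixels are square), "cx", "cy" (the principal point, pixels), "cam_to_world" (4x4, takes a point from camera to world coordinates); the wrist camera has in their place "hand_eye" (4x4, takes a point from camera to tool coordinates, whose origin is the TCP and whose axes are the flange's). Camera axes: x right, y down, z forward; pixel columns grow to the right and rows downward; lengths in m; the calibration is good to about 2 mm. A picture is of the moment at which its call begins: read the wrist's pose just before it. camera_model takes no time and is no camera call.
- manip.hand_in(): hands the job in; it is judged then, once.
Trained networks look in the newest picture that a camera, given by its name, has taken for a name from the list of things; names that differ only in an ending like _2 or _b are one class to them, and where a whole thing is asked for, a point or a joint stands for the part that bears it (a point fixed in the world has none). Each returns a list of dicts, best first, with "score" (0 to 1); they miss things now and then, are a little off and sometimes report something else, mostly with a low value. They report only what shows in the picture. A call takes as long as a camera call. They do not tell look-alikes from the thing itself.
- spot_in(camera, thing): "at" ([column, row] in pixels, amid what is visible of it).
- masks_of(camera, thing): "region" (420x560 bool, what is visible of it) and "at" ([column, row] in pixels, amid what is visible of it).
The state is a dict: "t": time; "qpos": joint angles; "qd": joint speeds; "tau": joint torques, N m; "tool_pos": TCP position; "eef_rot": TCP orientation; "force": force on the tool from outside, world axes, zero at the start; "torque": the same for the moment, N m; "gripper_width": finger opening in m; "gripper_force": force on a finger pad.
Only numpy, scipy, OpenCV 4.12 (cv2) and the standard library are available. Lean on these libraries where they do the work, as an engineer would, in place of code of your own. Each camera call takes 0.05 s, during which the arm holds its last target. There are 200 camera calls.

## Working session

There is one attempt and no reset: what is moved stays moved. The work goes in short steps, Python scripts to look and compute and a tool call to move; the robot and the scene stay as the last step left them, time stands still between calls to the robot, and variables do not carry over. Pictures are saved under pics/ and viewed, at most 10 in all, crops included, and the job is handed in when it is done.

Besides the shell and the picture viewer there is one more tool, called after ">>>" as name(argument=value, ...), one argument or row to a line, values as JSON. servo_tool: Moves the arm, as the interface text tells. Its arguments: {"type":"object","properties":{"series":{"type":"array"},"jaw":{"type":"number"},"grip_force":{"type":"number"}},"required":["series"]}

```bash
mkdir -p pics; cat > h.py <<'E'
import numpy as np, cv2
from bench import manip, grab_frame, camera_model, spot_in, masks_of
from scipy.spatial.transform import Rotation as R
def cam(name):
    m=camera_model(name); f=210/np.tan(np.radians(m['fov_y'])/2)
    if 'cam_to_world' in m: T=np.array(m['cam_to_world'])
    else:
        s=manip.state(); W=np.eye(4); W[:3,:3]=R.from_euler('xyz',s['eef_rot']).as_matrix(); W[:3,3]=s['tool_pos']
        T=W@np.array(m['hand_eye'])
    return f,m['cx'],m['cy'],T
def ray(c,px,z):
    f,cx,cy,T=c
    d=T[:3,:3]@np.array([(px[0]-cx)/f,(px[1]-cy)/f,1]); o=T[:3,3]
    return o+d*(z-o[2])/d[2]
def proj(c,p):
    f,cx,cy,T=c; q=np.linalg.inv(T)@np.append(p,1); return np.array([f*q[0]/q[2]+cx,f*q[1]/q[2]+cy])
E
python3 - <<'E'
from h import *
for n in('scene','top'):
    im=grab_frame(n); cv2.imwrite(f'pics/{n}0.png',im)
    c=cam(n); print(n,c[3][:3,3].round(3),c[3][:3,2].round(2),c[0])
    for t in ['shaker','clamp_knob','tray','coaster','short_jar','tall_jar','small_jar','steel_die','wash_bottle','mortar']:
        print(t,[(np.round(d['at']),round(d['score'],2),ray(c,d['at'],0.04).round(3)) for d in spot_in(n,t)[:3]])
s=manip.state();print(s['t'],s['tool_pos'],s['eef_rot'])
E
```

```text
scene [-0.005 -0.409  0.683] [ 0.65  0.44 -0.62] 414.33047418443977
shaker [(array([336., 332.]), 0.69, array([ 0.415, -0.237,  0.04 ])), (array([304., 266.]), 0.64, array([ 0.522, -0.105,  0.04 ]))]
clamp_knob [(array([301., 223.]), 0.72, array([ 0.638, -0.025,  0.04 ])), (array([302., 268.]), 0.53, array([ 0.517, -0.103,  0.04 ]))]
tray [(array([198., 246.]), 0.68, array([0.445, 0.124, 0.04 ]))]
coaster [(array([182., 256.]), 0.71, array([0.402, 0.134, 0.04 ])), (array([303., 265.]), 0.52, array([ 0.525, -0.102,  0.04 ]))]
short_jar [(array([288., 258.]), 0.78, array([ 0.526, -0.063,  0.04 ])), (array([310., 200.]), 0.67, array([0.727, 0.002, 0.04 ]))]
tall_jar [(array([335., 334.]), 0.83, array([ 0.41 , -0.238,  0.04 ])), (array([300., 224.]), 0.37, array([ 0.634, -0.026,  0.04 ]))]
small_jar [(array([228., 210.]), 0.66, array([0.58 , 0.152, 0.04 ])), (array([179., 256.]), 0.43, array([0.399, 0.138, 0.04 ]))]
steel_die [(array([204., 232.]), 0.6, array([0.489, 0.148, 0.04 ]))]
wash_bottle [(array([370., 286.]), 0.96, array([ 0.548, -0.243,  0.04 ]))]
mortar [(array([386., 255.]), 
[... 263 characters left out ...]
[207., 236.]), 0.78, array([0.499, 0.145, 0.04 ]))]
coaster [(array([293., 222.]), 0.65, array([ 0.539, -0.071,  0.04 ]))]
short_jar [(array([288., 239.]), 0.69, array([ 0.497, -0.058,  0.04 ])), (array([266., 148.]), 0.66, array([0.727, 0.001, 0.04 ]))]
tall_jar [(array([364., 275.]), 0.87, array([ 0.41 , -0.248,  0.04 ]))]
small_jar [(array([206., 203.]), 0.84, array([0.584, 0.15 , 0.04 ]))]
steel_die [(array([196., 235.]), 0.69, array([0.502, 0.174, 0.04 ]))]
wash_bottle [(array([364., 231.]), 0.63, array([ 0.519, -0.249,  0.04 ]))]
mortar [(array([357., 186.]), 0.88, array([ 0.634, -0.232,  0.04 ]))]
1.1 [0.18257322 0.62382567 0.20080767] [-3.14157605e+00 -3.63102149e-05  2.85679977e+00]
```

```bash
python3 - <<'E'
import cv2
a=cv2.imread('pics/top0.png')[110:310,150:410]; cv2.imwrite('pics/topc.png',cv2.resize(a,(780,600),interpolation=cv2.INTER_CUBIC))
E
```

```text
(no output)
```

View pics/topc.png

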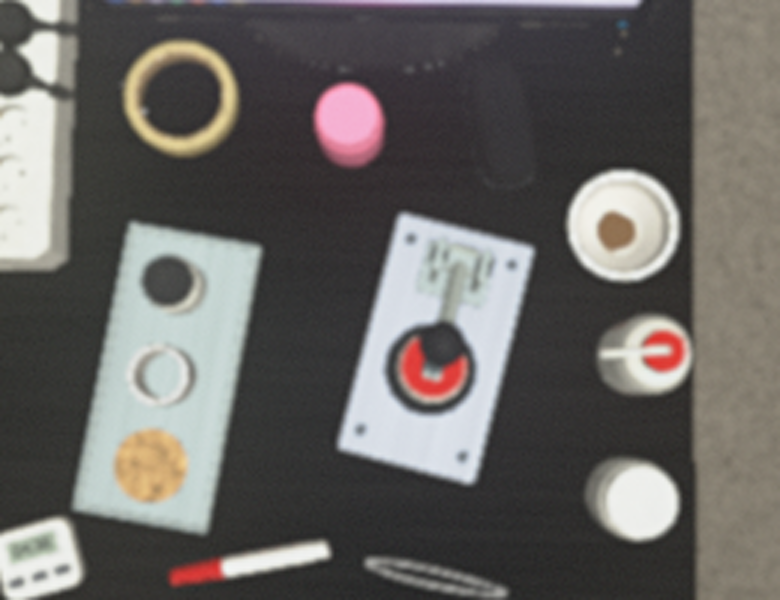

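View pics/scene0.png

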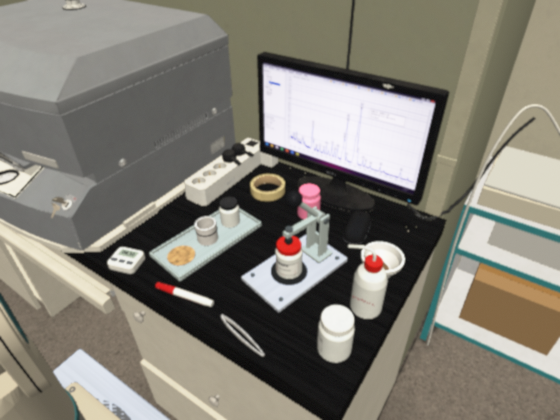

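The top crop shows the shaker with its plate corners at crop px (400,212), (535,246), (475,485) and (338,449), and the black knob at (441,345). The coaster is at (151,466) and the tall jar's white cap at (642,501). The short jar is the red-capped one under the arm. The pink look-alike at (348,118) isn't meant, and it stands away from the shaker.

```bash
cat >> h.py <<'E'
def cp(x,y): return (150+x/3-1/3,110+y/3-1/3)
E
python3 - <<'E'
from h import *
c=cam('top')
P=[ray(c,cp(*p),.015) for p in [(400,212),(535,246),(475,485),(338,449)]]
for p in P: print(p.round(3))
ctr=sum(P)/4; ux=(P[0]+P[1]-P[2]-P[3])/2; print('ctr',ctr.round(4),np.linalg.norm(ux),'yaw',np.arctan2(ux[1],ux[0]))
uy=(P[0]+P[3]-P[1]-P[2])/2; print(np.linalg.norm(uy),np.arctan2(-uy[0],uy[1]))
u=ux/np.linalg.norm(ux)
print('pad',(ctr-.02*u).round(4),'hinge',(ctr+.065*u).round(4))
h=ctr+.065*u; h[2]=.122; q=.06
k=h+.11*(-np.cos(q+.8)*u+np.sin(q+.8)*np.array([0,0,1])); print('knob',k, proj(c,k),cp(441,345))
print('coaster',ray(c,cp(151,466),.007)); print('tall',ray(c,cp(642,501),.092))
print('shortcap',ray(c,cp(432,368),.098))
T=[ray(c,cp(*p),.012) for p in [(130,222),(262,244),(208,534),(73,510)]]
t=sum(T)/4; tx=(T[0]+T[1]-T[2]-T[3])/2;print('tray',t,np.linalg.norm(tx),np.arctan2(tx[1],tx[0]), t-.078*tx/np.linalg.norm(tx))
for n in ('scene',):
    c=cam(n)
    for p in (h,k): print(n,proj(c,p))
    print('coaster',ray(c,(182,256),.007))
for n,px,z in(('wash',(660,351),.14),('mortar',(623,226),.046),('die',(161,375),.05),('small',(170,281),.066)): print(n,ray(cam('top'),cp(*px),z))
E
```

```text
[ 0.648 -0.043  0.015]
[ 0.621 -0.161  0.015]
[ 0.415 -0.111  0.015]
[0.443 0.006 0.015]
ctr [ 0.5317 -0.0773  0.015 ] 0.21139025898667288 yaw -0.2361469091212118
0.12059457743189525 -0.23453937951364595
pad [ 0.5123 -0.0726  0.015 ] hinge [ 0.5949 -0.0925  0.015 ]
knob [ 0.5251569  -0.07571919  0.20536268] [297.50232251 224.27247267] (296.6666666666667, 224.66666666666666)
coaster [0.42543458 0.16698548 0.007     ]
tall [ 0.40936962 -0.23829844  0.092     ]
shortcap [ 0.51113357 -0.07082543  0.098     ]
tray [0.50278052 0.1536094  0.012     ] 0.2523666458785526 -0.1578229710013622 [0.42574993 0.16586855 0.012     ]
scene [317.79710129 215.84934893]
scene [293.60611696 198.71885713]
coaster [0.4239714  0.16164378 0.007     ]
wash [ 0.52582145 -0.24261265  0.14      ]
mortar [ 0.63485919 -0.23115104  0.046     ]
die [0.50279218 0.15299474 0.05      ]
small [0.5798925  0.14518356 0.066     ]
```

>>> servo_tool(
  series=[
    [[-0.025,-0.028,0,-0.049],[-0.025,-0.028,0,0],[-0.025,-0.028,0,0],[-0.025,-0.028,0,0],[-0.025,-0.028,0,0]],
  ],
  jaw=1,
)

```text
t: 1.6
tool_pos: [0.2705, 0.4564, 0.201]
eef_rot: [3.141, 0.0, 2.906]
force: [0.6, 0.5, -0.4]
gripper_width: 0.0121
gripper_force: 0.0
```

>>> servo_tool(
  series=[
    [[-0.025,-0.028,0,0],[-0.025,-0.028,0,0],[-0.025,-0.028,0,0],[-0.024,-0.038,0,0],[-0.024,-0.038,0,0]],
  ],
)

```text
t: 2.1
tool_pos: [0.3524, 0.2721, 0.201]
eef_rot: [3.141, 0.0, 2.907]
force: [1.1, 0.1, 0.6]
gripper_width: 0.0
gripper_force: 0.0
```

>>> servo_tool(
  series=[
    [[-0.024,-0.038,0,0],[-0.024,-0.038,0,0],[-0.024,-0.038,0,0],[-0.024,-0.038,0,0],[-0.024,-0.038,0,0]],
  ],
)

```text
t: 2.6
tool_pos: [0.4249, 0.0589, 0.2012]
eef_rot: [3.141, 0.001, 2.906]
force: [0.9, 0.7, -0.2]
gripper_width: -0.0003
gripper_force: 0.0
```

```bash
cat >> h.py <<'E'
CT=np.array([.5317,-.0773]); U=np.array([.9724,-.2333]); V=np.array([.2333,.9724])
def sh(p): d=np.array(p[:2])-CT; return np.array([d@U,d@V])
def st():
    s=manip.state(); p=s['tool_pos']; print('t',s['t'],'tcp',np.round(p,4),'sh',sh(p).round(4),'yaw',round(s['eef_rot'][2],4),'F',np.round(s['force'],1),'w',s['gripper_width'],s['gripper_force'])
E
python3 -c "
from h import *
st(); print(np.round(camera_model('wrist')['hand_eye'],3)); print(sh((.4255,.1655)),sh((.41,-.239)))"
```

```text
t 2.6 tcp [0.4249 0.0589 0.2012] sh [-0.1356  0.1075] yaw 2.906 F [ 0.9  0.7 -0.2] w -0.00028715722318907786 0.0
[[ 0.    -0.953 -0.305  0.079]
 [ 1.     0.001 -0.001  0.001]
 [ 0.001 -0.305  0.953 -0.174]
 [ 0.     0.     0.     1.   ]]
[-0.15991412  0.21132226] [-0.08061647 -0.18562969]
```

>>> servo_tool(
  series=[
    [[-0.02,-0.03,0,0],[-0.02,-0.03,0,0],[-0.015,-0.02,0,0],[0,-0.01,0,0],[0,0,0,0]],
  ],
)

```text
t: 3.1
tool_pos: [0.4559, -0.0409, 0.2007]
eef_rot: [-3.141, -0.001, 2.903]
force: [0.3, 0.1, 0.0]
gripper_width: 0.0002
gripper_force: 0.0
```

```bash
python3 -c "
from h import *
st(); c=cam('wrist'); cv2.imwrite('pics/w1.png',grab_frame('wrist'))
for t in('clamp_knob','short_jar'): print(t,[(np.round(d['at']),round(d['score'],2)) for d in spot_in('wrist',t)[:2]])
h=CT+.065*U
for q in(.06,): 
  k=np.append(h-.11*np.cos(q+.8)*U,.122+.11*np.sin(q+.8)); print(k,proj(c,k))"
```

```text
t 3.1 tcp [ 0.4559 -0.0409  0.2007] sh [-0.0822  0.0177] yaw 2.903 F [0.3 0.1 0. ] w 0.0001811791741866446 0.0
clamp_knob [(array([261., 261.]), 0.55)]
short_jar [(array([261., 240.]), 0.96), (array([256., 205.]), 0.5)]
[ 0.52511868 -0.075721    0.20536268] [253.13455636 345.58208079]
```

View pics/w1.png

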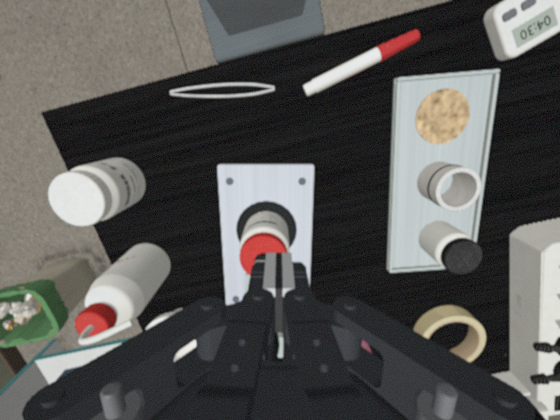

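The wrist view shows the short jar's red cap at (262,252) behind the fingers and the plate's near corners at (219,165) and (314,165). The coaster is at (443,115) and the tall jar's cap at (78,198).

```bash
python3 -c "
from h import *
st(); c=cam('wrist')
for n,p,z in(('cornR',(219,165),.015),('cornL',(314,165),.015),('coaster',(443,115),.007),('tall',(78,198),.092),('pad near',(266,201),.018),):
  w=ray(c,p,z); print(n,w.round(4),sh(w).round(4))"
```

```text
t 3.25 tcp [ 0.4562 -0.0381  0.2008] sh [-0.0825  0.0205] yaw 2.9079 F [-0.  -0.4  0.2] w -9.934304662555823e-05 0.0
cornR [ 0.4165 -0.1032  0.015 ] [-0.106  -0.0521]
cornL [0.4435 0.0103 0.015 ] [-0.1062  0.0646]
coaster [0.4219 0.1725 0.007 ] [-0.165   0.2173]
tall [ 0.4075 -0.232   0.092 ] [-0.0847 -0.1794]
pad near [ 0.4736 -0.0579  0.018 ] [-0.061   0.0053]
```

>>> servo_tool(
  series=[
    [[0,-0.01,0,0],[0,-0.0077,0,0],[0,0,0.002,0],[-0.008,0,0,0],[-0.008,0,0,0]],
  ],
)

```text
t: 3.75
tool_pos: [0.469, -0.0606, 0.1988]
eef_rot: [3.141, 0.0, 2.906]
force: [0.6, -0.2, 0.3]
gripper_width: -0.0002
gripper_force: 0.0
```

>>> servo_tool(
  series=[
    [[-0.008,0,0,0],[-0.008,0,0,0],[-0.007,0,0,0],[-0.007,0,0,0],[-0.007,0,0,0]],
  ],
)

```text
t: 4.25
tool_pos: [0.5047, -0.0695, 0.1987]
eef_rot: [-3.142, -0.0, 2.906]
force: [0.7, 0.6, 0.1]
gripper_width: -0.0001
gripper_force: 0.0
```

>>> servo_tool(
  series=[
    [[-0.007,0,-0.002,0],[-0.007,0,-0.002,0],[-0.007,0,-0.002,0],[-0.007,0,-0.002,0],[-0.007,0,-0.002,0]],
  ],
)

```text
t: 4.75
tool_pos: [0.5388, -0.0777, 0.209]
eef_rot: [3.142, 0.0, 2.906]
force: [-0.2, -0.1, -0.7]
gripper_width: -0.0005
gripper_force: 0.0
```

```bash
python3 -c "
from h import *
st(); cv2.imwrite('pics/s2.png',cv2.resize(grab_frame('scene')[140:300,200:400],(750,600)))"
```

```text
t 4.75 tcp [ 0.5388 -0.0777  0.209 ] sh [0.007  0.0012] yaw 2.9057 F [-0.2 -0.1 -0.7] w -0.0004858887772193137 0.0
```

View pics/s2.png

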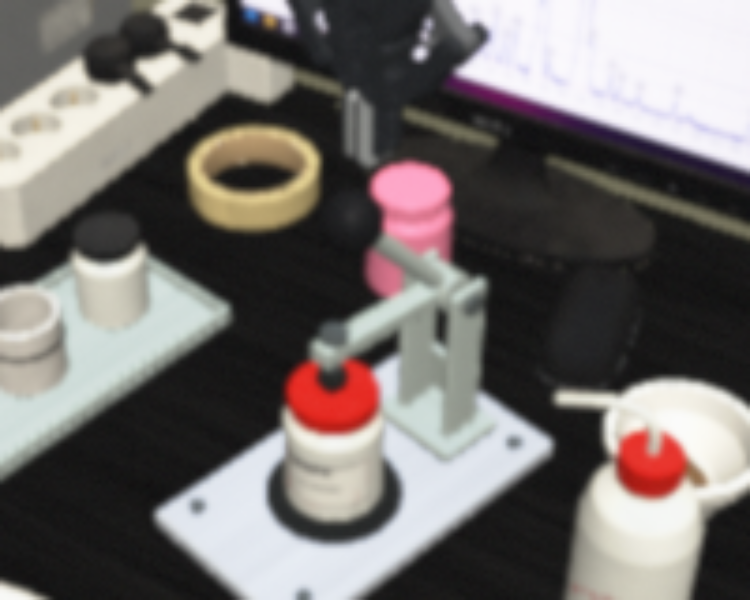

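The short jar is still clamped. The knob is at crop (352,215) and hasn't moved. The fingertips, at crop (365,162), seem to hang above or beyond it.

```bash
python3 -c "
from h import *
st(); c=cam('scene')
print(proj(c,manip.state()['tool_pos']), 'seen',200+365/3.75,140+162/3.75)
f=c[0]
px=(200+352/3.75,140+215/3.75); 
for z in(.19,.205,.22): w=ray(c,px,z); print(z,w,sh(w))
ct=cam('top')
for z in(.15,.19,.205,.22): w=ray(ct,cp(441,345),z); print('top',z,w,sh(w))
# triangulate
def ln(c,p): a=ray(c,p,0);b=ray(c,p,.3); return a,(b-a)/np.linalg.norm(b-a)
a,d=ln(c,px); b,e=ln(ct,cp(441,345)); 
x=np.linalg.lstsq(np.c_[d,-e],b-a,rcond=None)[0]; print(a+d*x[0],b+e*x[1])
px=(297.3,183.2); 
"
```

```text
t 4.8 tcp [ 0.5403 -0.078   0.2094] sh [0.0085 0.0013] yaw 2.9057 F [ 2.2 -0.6  0.5] w 0.00019366592561828044 0.0
[298.87882016 193.41487262] seen 297.3333333333333 183.2
0.19 [ 0.54627002 -0.06301505  0.19      ] [0.0108352  0.01728987]
0.205 [ 0.52950689 -0.07354666  0.205     ] [-0.00300824  0.0031381 ]
0.22 [ 0.51274376 -0.08407826  0.22      ] [-0.01685168 -0.01101367]
top 0.15 [ 0.52697495 -0.07588516  0.15      ] [-0.00492472  0.00027343]
top 0.19 [ 0.52503269 -0.07448974  0.19      ] [-0.00713893  0.00117721]
top 0.205 [ 0.52430434 -0.07396646  0.205     ] [-0.00796925  0.00151613]
top 0.22 [ 0.52357599 -0.07344318  0.22      ] [-0.00879958  0.00185504]
[ 0.52561777 -0.07599004  0.20848007] [ 0.52414246 -0.07385016  0.20833378]
```

```bash
python3 -c "
from h import *
st(); c=cam('wrist'); s=manip.state(); p=np.array(s['tool_pos'])
for dz in(0,.01,.02,.03): print(dz,proj(c,p+[0,0,dz]), proj(cam('scene'),p+[0,0,dz]), proj(cam('top'),p+[0,0,dz]))
cv2.imwrite('pics/w3.png',np.hstack([grab_frame('wrist')[170:420,180:380],grab_frame('scene')[120:370,200:400]])); cv2.imwrite('pics/t3.png',grab_frame('top'));st()
im=cv2.imread('pics/w3.png'); cv2.imwrite('pics/w3.png',cv2.resize(im,(800,500)))
"
```

```text
t 4.8 tcp [ 0.5403 -0.078   0.2094] sh [0.0085 0.0013] yaw 2.9057 F [ 2.2 -0.6  0.5] w 0.00019366592561828044 0.0
0 [277.69347645 245.69297328] [298.87882016 193.41487262] [298.75723928 217.06312115]
0.01 [277.64581731 252.51477823] [298.95011686 189.18559839] [298.95040914 216.74903105]
0.02 [277.5928404  260.09775567] [299.02254684 184.88909883] [299.14798074 216.4277838 ]
0.03 [277.53360309 268.57682968] [299.09613733 180.52375825] [299.35010628 216.09913195]
t 4.95 tcp [ 0.538  -0.0775  0.2087] sh [0.0062 0.0012] yaw 2.9057 F [-0.7  0.  -0.5] w -0.00011167575421185057 0.0
```

View pics/w3.png

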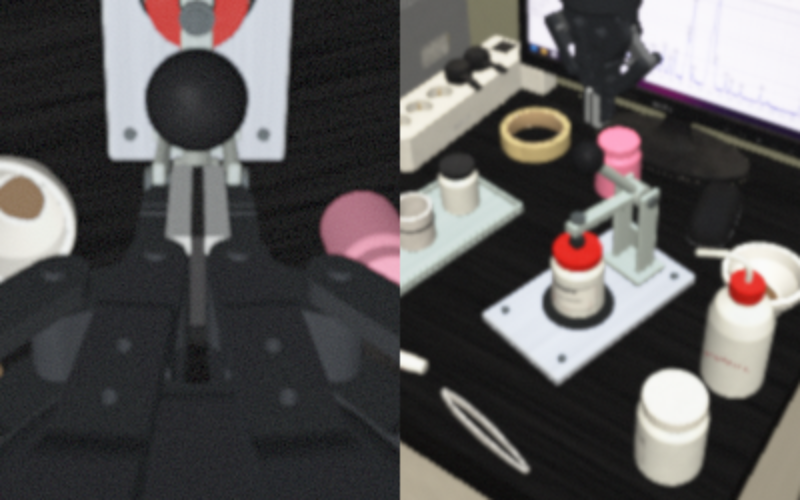

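The left half (wrist view) shows the knob at about px (278,220) and the fingertips at (278,252) beyond it. The right half (scene view) shows the tips above the knob. I'll check heights from apparent size.

```bash
python3 -c "
from h import *
c=cam('wrist'); print('f',c[0],c[1],c[2],'campos',c[3][:3,3],c[3][:3,2])
h=CT+.065*U
for q in(0,.06,.2): 
  k=np.append(h-.11*np.cos(q+.8)*U,.122+.11*np.sin(q+.8)); print(q,k,[proj(cam(n),k) for n in('wrist','scene','top')])
  v=np.linalg.inv(c[3])@np.append(k,1); print('diam px',34e-3*c[0]/v[2])
im=cv2.imread('pics/t3.png'); 
for n in ('scene',): pass
for n in('wrist','top'):
  grab_frame(n); print(n,[(np.round(d['at'],1),round(d['score'],2),d['region'].any(0).sum(),d['region'].any(1).sum()) for d in masks_of(n,'clamp_knob')])
cv2.imwrite('pics/t3c.png',cv2.resize(im[170:260,240:350],(733,600)))
"
```

```text
f 292.5076834790095 278.41464600274776 210.8543281490343 campos [ 0.46118069 -0.05848999  0.38249195] [ 0.29556261 -0.07161363 -0.95263541]
0 [ 0.52038346 -0.07458492  0.20090917] [array([275.80711194, 215.73480718]), array([291.73989761, 201.6690483 ]), array([296.86190982, 226.59702937])]
diam px 51.8974552461563
0.06 [ 0.52511868 -0.075721    0.20536268] [array([275.76506723, 225.08811716]), array([293.5961183 , 198.72943623]), array([297.50291872, 224.29044068])]
diam px 52.65629601416189
0.2 [ 0.5371131  -0.07859872  0.21456181] [array([275.68490393, 248.62132148]), array([298.28848321, 192.15955866]), array([299.11177766, 218.41592143])]
diam px 54.09177199968333
wrist [(array([277.1, 219.8]), 0.92, np.int64(54), np.int64(90)), (array([475.4, 107.2]), 0.63, np.int64(71), np.int64(51))]
top [(array([207.7, 234. ]), 0.61, np.int64(61), np.int64(101))]
```

View pics/t3c.png

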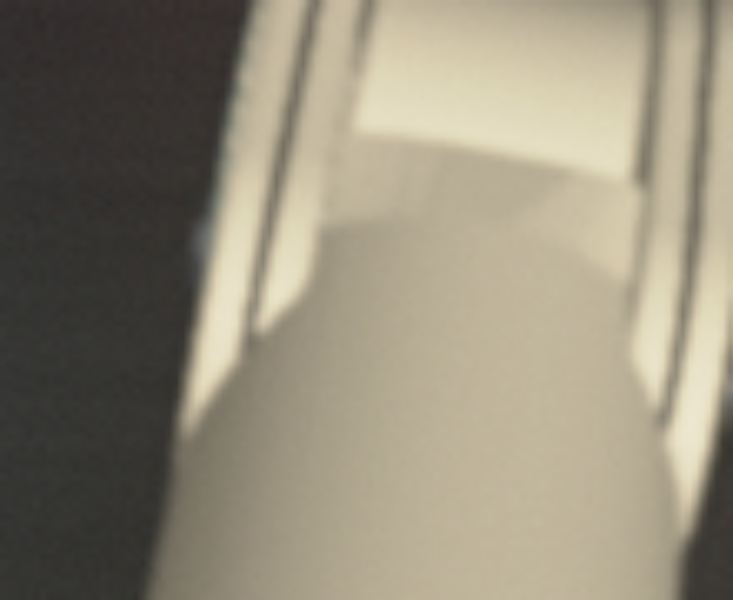

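>>> servo_tool(
  series=[
    [[0,0,-0.02,0],[0,0,-0.02,0],[0.025,0,0,0],[0.025,0,0,0],[0.02,0,0,0]],
  ],
)

```text
t: 5.65
tool_pos: [0.4685, -0.0608, 0.2488]
eef_rot: [3.141, -0.001, 2.906]
force: [-0.1, 0.3, -0.9]
gripper_width: 0.0004
gripper_force: 0.0
```

>>> servo_tool(
  series=[
    [[0,0,0.02,0],[0,0,0.025,0],[0,0,0.025,0],[0,0,0,0],[0,0,0,0]],
  ],
)

```text
t: 6.15
tool_pos: [0.47, -0.0612, 0.1791]
eef_rot: [-3.141, -0.001, 2.906]
force: [0.3, 0.2, 0.4]
gripper_width: -0.0002
gripper_force: 0.0
```

```bash
python3 -c "
from h import *
st(); a=cv2.resize(grab_frame('scene')[150:270,240:360],(600,600)); cv2.imwrite('pics/s4.png',a);p=manip.state()['tool_pos'];print([(proj(cam('scene'),p+np.array([0,0,d]))-[240,150])*5 for d in(0,.02)])"
```

```text
t 6.15 tcp [ 0.47   -0.0612  0.1791] sh [-0.0637  0.0013] yaw 2.9057 F [0.3 0.2 0.4] w -0.00020859171810764707 0.0
[array([156.88129469, 359.93544976]), array([155.37735971, 318.56596328])]
```

View pics/s4.png

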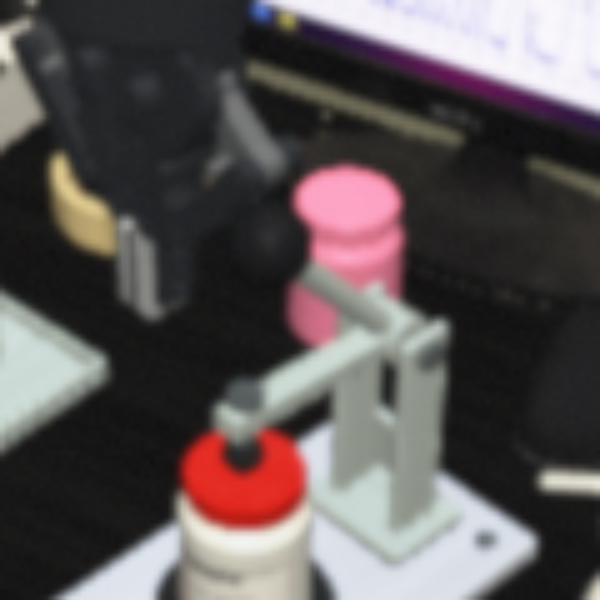

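The shut fingertips show at crop (150,318), about 20 mm above the reported TCP point. The arm is still shut and the jar undisturbed, so I'll push with the tool lower.

>>> servo_tool(
  series=[
    [[-0.005,0,0.008,0],[-0.008,0,0,0],[-0.008,0,0,0],[-0.007,0,0,0],[-0.007,0,0,0]],
  ],
)

```text
t: 6.7
tool_pos: [0.4986, -0.0681, 0.1705]
eef_rot: [-3.141, -0.013, 2.906]
force: [-22.5, 6.3, 20.9]
gripper_width: 0.0001
gripper_force: 12.0
```

>>> servo_tool(
  series=[
    [[-0.007,0,-0.002,0],[-0.007,0,-0.002,0],[-0.007,0,-0.002,0],[-0.007,0,-0.002,0],[-0.007,0,-0.002,0]],
  ],
)

```text
t: 7.2
tool_pos: [0.5384, -0.0776, 0.1812]
eef_rot: [3.142, -0.0, 2.906]
force: [-1.6, -0.4, 0.4]
gripper_width: 0.0002
gripper_force: 0.8
```

```bash
python3 -c "
from h import *
st(); a=cv2.resize(grab_frame('scene')[150:270,240:360],(600,600)); cv2.imwrite('pics/s5.png',a)"
```

```text
t 7.2 tcp [ 0.5384 -0.0776  0.1812] sh [0.0066 0.0013] yaw 2.9058 F [-1.6 -0.4  0.4] w 0.00024904668248785985 0.7807703409343958
```

View pics/s5.png

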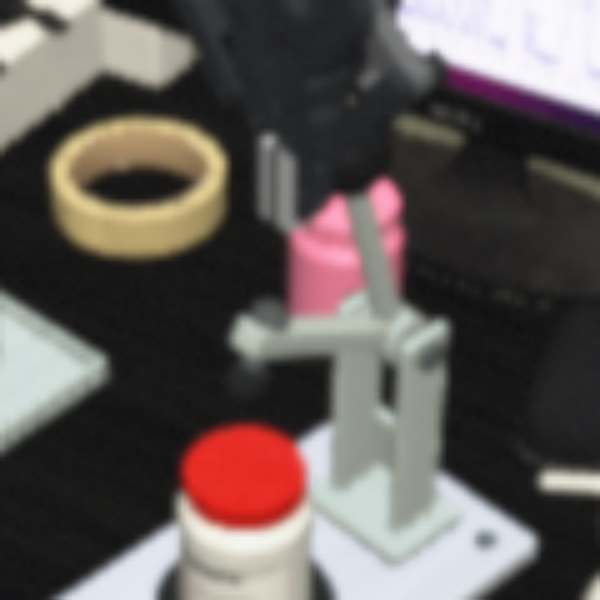

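The knob is being pushed: the foot is lifted off the red cap, crop (245,380), and the jar is still standing.

>>> servo_tool(
  series=[
    [[-0.007,0,-0.002,0],[-0.007,0,-0.001,0],[-0.007,0,-0.001,0],[-0.007,0,0,0],[-0.007,0,0,0]],
  ],
)

```text
t: 7.75
tool_pos: [0.573, -0.0859, 0.1847]
eef_rot: [3.142, 0.0, 2.906]
force: [-0.7, -0.9, 0.9]
gripper_width: -0.0001
gripper_force: 0.2
```

>>> servo_tool(
  series=[
    [[-0.007,0,0,0],[-0.007,0,0,0],[-0.007,0,0,0],[-0.006,0,0,0],[-0.006,0,0,0]],
  ],
)

```text
t: 8.25
tool_pos: [0.6049, -0.0936, 0.1848]
eef_rot: [3.142, 0.0, 2.906]
force: [-0.1, 0.5, 0.5]
gripper_width: -0.0003
gripper_force: 0.0
```

>>> servo_tool(
  series=[
    [[-0.006,0,0,0],[0,0,0,0],[0,0,0,0],[0,0,-0.01,0],[0,0,-0.03,0]],
  ],
)

```text
t: 8.75
tool_pos: [0.6077, -0.0944, 0.2231]
eef_rot: [-3.141, -0.006, 2.906]
force: [0.1, -0.2, -0.5]
gripper_width: 0.0001
gripper_force: 0.0
```

>>> servo_tool(
  series=[
    [[0,0,-0.04,0],[0,0,-0.04,0],[0.03,0,0,0],[0.045,0,0,0],[0.045,0,0,0]],
  ],
  jaw=0,
)

```text
t: 9.25
tool_pos: [0.4921, -0.0665, 0.3056]
eef_rot: [3.141, 0.001, 2.906]
force: [0.6, 0.6, 0.8]
gripper_width: 0.0727
gripper_force: 0.0
```

>>> servo_tool(
  series=[
    [[0.03,0,0,0],[0,0,0,0],[0,0,0,0]],
  ],
)

```text
t: 9.55
tool_pos: [0.4646, -0.0598, 0.3061]
eef_rot: [3.141, 0.003, 2.906]
force: [0.1, 0.6, -0.1]
gripper_width: 0.0851
gripper_force: 0.0
```

```bash
python3 -c "
from h import *
st(); c=cam('wrist'); W=grab_frame('wrist'); cv2.imwrite('pics/w6.png',W); S=grab_frame('scene')[110:320,200:400]
a=np.hstack([cv2.resize(W,(480,360)),cv2.resize(S,(320,336)) if 0 else cv2.resize(S,(343,360))[:,:320]]); cv2.imwrite('pics/v6.png',a)
print(proj(c,np.append(CT-.02*U,.018)))
for t in('short_jar','tall_jar','coaster'): print(t,[(np.round(d['at']),round(d['score'],2)) for d in spot_in('wrist',t)[:2]])
"
```

```text
t 9.55 tcp [ 0.4646 -0.0598  0.3061] sh [-0.0693  0.0014] yaw 2.9061 F [ 0.1  0.6 -0.1] w 0.08511649128243418 0.0
[277.26746293 199.30368341]
short_jar [(array([279., 209.]), 0.86), (array([345., 302.]), 0.83)]
tall_jar [(array([146., 165.]), 0.65)]
coaster [(array([415., 104.]), 0.67)]
```

View pics/v6.png

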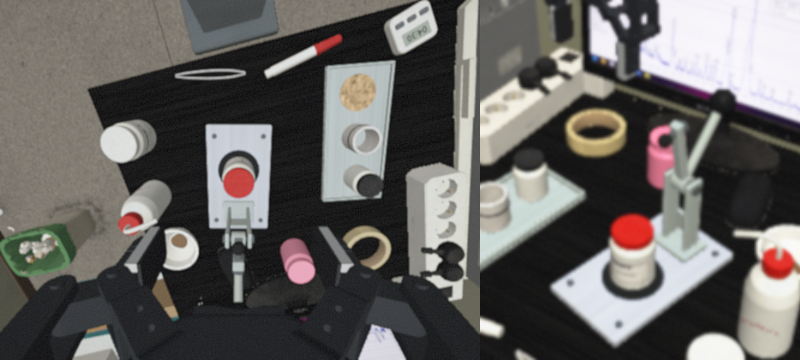

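The wrist half shows the arm standing open, with the jar and red cap free at (239,183) and the coaster at (358,92). The scene half confirms that the arm holds its open position by itself. From here on I'll measure numerically.

```bash
cat > m.py <<'E'
from h import *
def redcap(im,lo=40):
    b,g,r=[im[...,i].astype(int) for i in range(3)]
    m=((r-g>70)&(r-b>70)).astype(np.uint8)
    n,l,s,ce=cv2.connectedComponentsWithStats(m); o=[(s[i],ce[i].round(1)) for i in range(1,n) if s[i][4]>150]; return o,l
E
python3 - <<'E'
from m import *
s=manip.state(); c=cam('wrist')
im=cv2.imread('pics/w6.png')
for a,b in redcap(im)[0]: print('red',a,b)
hsv=cv2.cvtColor(im,cv2.COLOR_BGR2HSV)
print('plate col',im[160,260],'bench',im[160,220],'tray',im[200,390],'coaster',im[107,417])
# plate mask
d=np.abs(im.astype(int)-im[150,300].astype(int)).sum(2)<90
n,l,ss,ce=cv2.connectedComponentsWithStats(d.astype(np.uint8)); i=l[150,300]; print('plate',ss[i])
m=(l==i); 
for r in(150,170,190,210,230): w=np.where(m[r])[0]; print(r,w.min(),w.max())
for sx in(-.105,.105):
  for sy in(.06,-.06): print('model',proj(c,np.append(CT+sx*U+sy*V,.015)))
print('capmodel',proj(c,np.append(CT-.02*U,.098)),proj(c,np.append(CT-.02*U+.028*V,.098)))
# coaster
m=masks_of('wrist','coaster'); 
for q in m[:2]:
  r=q['region']; ys,xs=np.where(r); print('coaster',q['score'],q['at'],xs.min(),xs.max(),ys.min(),ys.max())
m=masks_of('wrist','tall_jar'); 
for q in m[:2]:
  r=q['region']; ys,xs=np.where(r); print('tall',q['score'],q['at'],xs.min(),xs.max(),ys.min(),ys.max())
E
```

```text
red [367  40  32  24 350] [382.3  50.7]
red [261 196  35  35 959] [278. 213.]
red [138 248  28  22 356] [150.9 257.3]
plate col [217 209 204] bench [18 17 20] tray [195 196 187] coaster [119 154 177]
plate [ 241  146   76  120 5809]
150 241 316
170 242 315
190 242 314
210 243 313
230 244 312
model [316.09601756 146.39904815]
model [238.86652372 146.42029541]
model [311.48874113 267.2140435 ]
model [243.78663405 267.20588122]
capmodel [277.31991587 215.3051447 ] [297.7288069  215.30413544]
coaster 0.92 [415.3, 106.4] 397 438 85 128
tall 0.69 [146.8, 164.4] 117 181 140 188
```

>>> servo_tool(
  series=[
    [[-0.02,0,0,0],[-0.021,0,0.02,0],[0,0,0.04,0],[0,0,0.04,0],[0,0,0.04,0]],
  ],
)

```text
t: 10.4
tool_pos: [0.5046, -0.0695, 0.1632]
eef_rot: [-3.142, 0.001, 2.906]
force: [1.1, -0.1, -0.9]
gripper_width: 0.0859
gripper_force: 0.0
```

>>> servo_tool(
  series=[
    [[0,0,0.03,0],[0,0,0.02,0],[0,0,0.01,0],[0,0,0,0]],
  ],
)

```text
t: 10.8
tool_pos: [0.5035, -0.0694, 0.1036]
eef_rot: [-3.141, -0.003, 2.906]
force: [-0.3, -0.3, -0.2]
gripper_width: 0.0854
gripper_force: 0.0
```

```bash
python3 - <<'E'
from m import *
st(); c=cam('wrist'); im=grab_frame('wrist'); cv2.imwrite('pics/w7.png',im)
for a,b in redcap(im)[0]: print('red',a,b)
for sy in(-.0265,.0265): print(proj(c,np.append(CT-.02*U+sy*V,.098)))
print('front/back',[proj(c,np.append(CT+x*U,.098)) for x in(-.0465,.0065)])
E
```

```text
t 10.8 tcp [ 0.5035 -0.0694  0.1036] sh [-0.0293  0.0011] yaw 2.9056 F [-0.3 -0.3 -0.2] w 0.08541475137536733 0.0
red [ 242  215   73   71 4088] [278.2 250. ]
red [   0  324   44   56 1484] [ 16.5 345.9]
[236.89219066 254.84311158]
[315.2854312  254.87226813]
front/back [array([275.97856352, 217.77111615]), array([276.17912314, 289.05907772])]
```

>>> servo_tool(
  series=[
    [[0,0.0005,0.02,0],[0,0,0.02,0],[0,0,0.016,0],[0,0,0.01,0],[0,0,0.005,0]],
  ],
)

```text
t: 11.35
tool_pos: [0.5048, -0.0689, 0.034]
eef_rot: [3.141, 0.001, 2.906]
force: [0.2, 0.6, -0.2]
gripper_width: 0.0851
gripper_force: 0.0
```

>>> servo_tool(
  series=[
    [[0,0,0,0],[0,0,0,0],[0,0,0,0],[0,0,0,0],[0,0,0,0]],
  ],
  jaw=1,
  grip_force=40,
)

```text
t: 11.85
tool_pos: [0.5051, -0.0691, 0.0349]
eef_rot: [3.141, 0.002, 2.906]
force: [-1.6, 0.5, 6.8]
gripper_width: 0.0547
gripper_force: 41.7
```

>>> servo_tool(
  series=[
    [[0,0,-0.005,0],[0,0,-0.015,0],[0,0,-0.02,0],[0.015,0,-0.01,0],[0.025,0,0,0]],
  ],
)

```text
t: 12.35
tool_pos: [0.468, -0.0599, 0.0854]
eef_rot: [3.141, 0.006, 2.906]
force: [0.0, 0.6, -2.0]
gripper_width: 0.0543
gripper_force: 42.6
```

>>> servo_tool(
  series=[
    [[0.025,0,-0.01,0],[0.025,0.01,-0.01,0],[0.02,0.02,0,0],[0.015,0.025,0,0],[0,0.025,0,0]],
  ],
)

```text
t: 12.85
tool_pos: [0.3985, 0.039, 0.1041]
eef_rot: [-3.141, -0.003, 2.906]
force: [0.5, 1.1, -1.2]
gripper_width: 0.0545
gripper_force: 42.6
```

>>> servo_tool(
  series=[
    [[0,0.02,0,0],[0,0.01,0,0],[0,0,0,0],[0,0,0,0]],
  ],
)

```text
t: 13.25
tool_pos: [0.408, 0.0664, 0.1038]
eef_rot: [-3.141, -0.0, 2.905]
force: [-0.6, -0.2, -1.3]
gripper_width: 0.0545
gripper_force: 42.7
```

```bash
python3 - <<'E'
from m import *
st(); c=cam('wrist'); im=grab_frame('wrist'); cv2.imwrite('pics/w8.png',im)
for a,b in redcap(im)[0]: print('red',a,b)
hsv=cv2.cvtColor(im,cv2.COLOR_BGR2HSV)
for q in masks_of('wrist','coaster')[:2]:
  r=q['region'].astype(np.uint8); cn=max(cv2.findContours(r,0,1)[0],key=cv2.contourArea); e=cv2.fitEllipse(cn); print(q['score'],e,cv2.boundingRect(cn)); w=ray(c,e[0],.007); print('coaster',w,sh(w),'size m',np.mean(e[1])/c[0])
c6=[x for x in c]; T=np.eye(4);T[:3,:3]=R.from_euler('xyz',[3.141,.003,2.9061]).as_matrix();T[:3,3]=[.4646,-.0598,.3061]
w=ray((c[0],c[1],c[2],T@np.array(camera_model('wrist')['hand_eye'])),(417.5,106.5),.007); print('w6',w,sh(w))
g=grab_frame('top'); 
for q in masks_of('top','coaster')[:1]:
  r=q['region'].astype(np.uint8); cn=max(cv2.findContours(r,0,1)[0],key=cv2.contourArea); e=cv2.fitEllipse(cn); print('top',q['score'],e,ray(cam('top'),e[0],.007),sh(ray(cam('top'),e[0],.007)))
E
```

```text
t 13.25 tcp [0.408  0.0664 0.1038] sh [-0.1538  0.1109] yaw 2.9052 F [-0.6 -0.2 -1.3] w 0.05450957354525142 42.659870982170105
red [296  93  55  38 954] [323.1 110.6]
red [ 223  258  113  105 9192] [278.6 310.7]
0.92 ((385.64129638671875, 194.33413696289062), (60.88275146484375, 67.9278564453125), 54.16679000854492) (353, 162, 67, 65)
coaster [0.42291387 0.16834401 0.007     ] [-0.16309238  0.21348443] size m 0.22018328950904256
0.57 ((394.9134521484375, 277.827880859375), (48.591243743896484, 76.87870025634766), 132.6560821533203) (360, 246, 70, 65)
coaster [0.51516952 0.16646317 0.007     ] [-0.07294419  0.23317874] size m 0.214472902913075
w6 [0.42254577 0.16846507 0.007     ] [-0.16347857  0.21351627]
top 0.68 ((199.21434020996094, 260.36663818359375), (12.058371543884277, 23.840717315673828), 85.34623718261719) [0.43726539 0.16942244 0.007     ] [-0.14938856  0.21788131]
```

>>> servo_tool(
  series=[
    [[0.005,0.02,0,0],[0.005,0.03,0,0],[0.005,0.03,0,0],[0,0.015,0,0],[0,0.0075,0,0]],
  ],
)

```text
t: 13.95
tool_pos: [0.4182, 0.1713, 0.1037]
eef_rot: [3.141, 0.0, 2.907]
force: [-0.4, 0.0, -1.4]
gripper_width: 0.0548
gripper_force: 42.7
```

>>> servo_tool(
  series=[
    [[0,0,0,0],[0,0,0.02,0],[0,0,0.02,0],[0,0,0.01,0],[0,0,0,0]],
  ],
)

```text
t: 14.45
tool_pos: [0.4168, 0.1686, 0.0528]
eef_rot: [-3.139, -0.002, 2.904]
force: [-1.1, 0.2, -1.2]
gripper_width: 0.0541
gripper_force: 42.7
```

```bash
python3 - <<'E'
from m import *
st(); c=cam('wrist'); im=grab_frame('wrist'); cv2.imwrite('pics/w9.png',im)
for q in masks_of('wrist','coaster')[:2]: r=q['region'].astype(np.uint8); cn=max(cv2.findContours(r,0,1)[0],key=cv2.contourArea); print(q['score'],q['at'],cv2.boundingRect(cn))
w=np.append(CT-.163*U+.2135*V,.007); a=np.linspace(0,6.28,60)
P=np.array([proj(c,w+.032*np.array([np.cos(t),np.sin(t),0])) for t in a]); print('model bbox',P.min(0),P.max(0))
E
```

```text
t 14.45 tcp [0.4168 0.1686 0.0528] sh [-0.1691  0.2123] yaw 2.9037 F [-1.1  0.2 -1.2] w 0.0541189944258235 42.73196339607239
0.62 [282.2, 207.6] (242, 192, 78, 44)
model bbox [239.70226767 190.17155857] [319.35045045 264.6672966 ]
```

>>> servo_tool(
  series=[
    [[0,0.001,0.01,0],[0,0,0.008,0],[0,0,0.005,0],[0,0,0.003,0],[0,0,0.0015,0]],
  ],
)

```text
t: 15.05
tool_pos: [0.4178, 0.1713, 0.0259]
eef_rot: [-3.141, -0.0, 2.906]
force: [-1.1, -0.4, -1.7]
gripper_width: 0.0542
gripper_force: 42.7
```

>>> servo_tool(
  series=[
    [[0,0,0.001,0],[0,0,0,0]],
  ],
)

```text
t: 15.25
tool_pos: [0.4181, 0.1714, 0.0253]
eef_rot: [3.142, 0.0, 2.906]
force: [0.0, -0.2, -1.6]
gripper_width: 0.0547
gripper_force: 42.7
```

>>> servo_tool(
  series=[
    [[0,0,0.001,0],[0,0,0.001,0],[0,0,0,0]],
  ],
)

```text
t: 15.55
tool_pos: [0.4182, 0.1715, 0.0239]
eef_rot: [3.141, 0.001, 2.906]
force: [-1.5, -0.1, 5.5]
gripper_width: 0.0547
gripper_force: 43.3
```

>>> servo_tool(
  series=[
    [[0,0,0.001,0],[0,0,0.001,0],[0,0,0,0]],
  ],
)

```text
t: 15.85
tool_pos: [0.4183, 0.1714, 0.0236]
eef_rot: [3.14, 0.001, 2.905]
force: [-5.5, -2.6, 28.5]
gripper_width: 0.0546
gripper_force: 45.4
```

>>> servo_tool(
  series=[
    [[0,0,-0.001,0],[0,0,-0.001,0]],
  ],
)

```text
t: 16.05
tool_pos: [0.4183, 0.1715, 0.024]
eef_rot: [3.141, 0.001, 2.906]
force: [0.0, -0.9, -2.2]
gripper_width: 0.0547
gripper_force: 42.7
```

>>> servo_tool(
  series=[
    [[0,0,0,0],[0,0,0,0],[0,0,0,0],[0,0,0,0],[0,0,0,0]],
  ],
  jaw=0,
)

```text
t: 16.55
tool_pos: [0.4179, 0.1714, 0.0231]
eef_rot: [-3.141, -0.0, 2.906]
force: [-0.3, 0.0, -0.1]
gripper_width: 0.0854
gripper_force: 0.0
```

>>> servo_tool(
  series=[
    [[0,0,-0.01,0],[0,0,-0.02,0],[0,0,-0.04,0],[0,0,-0.04,0],[0,0,-0.04,0]],
  ],
)

```text
t: 17.05
tool_pos: [0.4176, 0.1712, 0.1754]
eef_rot: [-3.142, -0.0, 2.905]
force: [0.7, 1.0, 0.1]
gripper_width: 0.0853
gripper_force: 0.0
```

```bash
python3 - <<'E'
from m import *
st(); c=cam('wrist'); im=grab_frame('wrist'); cv2.imwrite('pics/w10.png',im)
for a,b in redcap(im)[0]: print('red',a,b)
for q in masks_of('wrist','coaster')[:2]: r=q['region'].astype(np.uint8); cn=max(cv2.findContours(r,0,1)[0],key=cv2.contourArea); print(q['score'],q['at'],cv2.boundingRect(cn))
w=np.append(CT-.163*U+.2135*V,.007); print('cap model',proj(c,w+[0,0,.08]))
a=np.linspace(0,6.28,60)
P=np.array([proj(c,w+.032*np.array([np.cos(t),np.sin(t),0])) for t in a]); print('model bbox',P.min(0),P.max(0))
E
```

```text
t 17.05 tcp [0.4176 0.1712 0.1754] sh [-0.1689  0.215 ] yaw 2.9055 F [0.7 1.  0.1] w 0.08528694871908182 0.0
red [199 113  41  30 582] [218.6 126.8]
red [ 252  187   53   52 2132] [278.1 212.9]
0.63 [262.0, 172.6] (251, 167, 40, 27)
cap model [276.42491455 212.2658436 ]
model bbox [250.29838253 165.12534773] [303.50661747 216.88302655]
```

>>> servo_tool(
  series=[
    [[-0.008,-0.035,0,0],[-0.008,-0.04,0,0],[-0.008,-0.04,0,0],[-0.008,-0.04,0,0],[-0.008,-0.04,0,0]],
  ],
)

```text
t: 17.65
tool_pos: [0.4106, -0.029, 0.1734]
eef_rot: [3.141, -0.0, 2.906]
force: [1.4, 0.2, -0.6]
gripper_width: 0.0855
gripper_force: 0.0
```

>>> servo_tool(
  series=[
    [[-0.008,-0.04,0,0],[-0.007,-0.035,0,0],[-0.007,-0.025,0,0],[-0.007,-0.02,0,0],[0,0,0,0]],
  ],
)

```text
t: 18.15
tool_pos: [0.4112, -0.1541, 0.1735]
eef_rot: [-3.14, 0.001, 2.901]
force: [-0.1, 0.0, -0.1]
gripper_width: 0.0857
gripper_force: 0.0
```

>>> servo_tool(
  series=[
    [[0,0,0,0],[0,0,0,0]],
  ],
)

```text
t: 18.35
tool_pos: [0.4111, -0.1496, 0.1732]
eef_rot: [3.141, -0.001, 2.907]
force: [0.3, -0.4, -0.0]
gripper_width: 0.085
gripper_force: 0.0
```

```bash
python3 - <<'E'
from m import *
st(); c=cam('wrist'); im=grab_frame('wrist'); cv2.imwrite('pics/w11.png',im)
for q in masks_of('wrist','tall_jar')[:2]:
  r=q['region'].astype(np.uint8); cn=max(cv2.findContours(r,0,1)[0],key=cv2.contourArea); print(q['score'],q['at'],cv2.boundingRect(cn))
w=np.append(CT-.0825*U-.184*V,0)
for z in(0,.079,.092): 
  for rr in ((.031,.026)[z>.08],): print(z,proj(c,w+[0,0,z]),proj(c,np.append(w[:2]+rr*V,z)),proj(c,np.append(w[:2]-rr*V,z)))
x,y,ww,hh=cv2.boundingRect(cn); x0=max(x-30,0);y0=max(y-30,0)
cr=im[y0:y+hh+30,x0:x+ww+30]; k=min(800/cr.shape[1],600/cr.shape[0]); print('crop',x0,y0,k); cv2.imwrite('pics/c11.png',cv2.resize(cr,None,fx=k,fy=k,interpolation=cv2.INTER_CUBIC))
E
```

```text
t 18.35 tcp [ 0.4111 -0.1496  0.1732] sh [-0.1004 -0.0985] yaw 2.9073 F [ 0.3 -0.4 -0. ] w 0.08503698919703069 0.0
0.64 [191.9, 214.8] (154, 176, 80, 77)
0 [208.50146208 200.26626823] [233.69100885 200.3028447 ] [183.309653   200.22968848]
0.079 [190.02370599 222.09701389] [221.87322286 222.14202007] [158.17057242 222.05200259]
0.092 [186.00435935 226.84571464] [213.93219474 226.88494246] [158.07374314 226.80648291]
crop 124 146 4.37956204379562
```

View pics/c11.png

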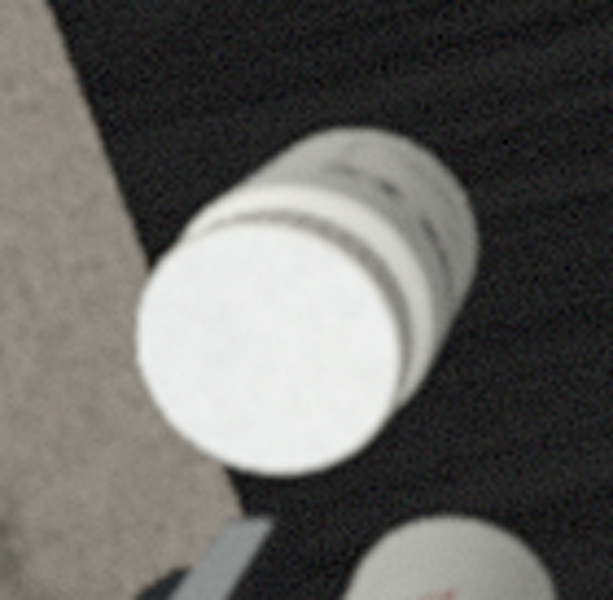

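This crop shows the white-capped tall jar with its cap centre at crop (268,348), which is px (185,225.5). It has a plain cap and no spout, and the wash bottle is further down. This is the one to take.

>>> servo_tool(
  series=[
    [[-0.004,-0.02,0,0],[-0.004,-0.03,0,0],[-0.0017,-0.025,0,0],[0,-0.0112,0,0],[0,0,0,0]],
  ],
)

```text
t: 18.95
tool_pos: [0.4004, -0.2376, 0.1733]
eef_rot: [-3.141, -0.0, 2.904]
force: [0.0, -0.1, -0.4]
gripper_width: 0.0853
gripper_force: 0.0
```

>>> servo_tool(
  series=[
    [[0,0,0.02,0],[0,0,0.02,0],[0,0,0.015,0],[0,0,0,0],[0,0,0,0]],
  ],
)

```text
t: 19.45
tool_pos: [0.4011, -0.2357, 0.1184]
eef_rot: [3.141, -0.001, 2.907]
force: [0.1, -0.6, 0.5]
gripper_width: 0.0851
gripper_force: 0.0
```

```bash
python3 - <<'E'
from m import *
st(); c=cam('wrist'); im=grab_frame('wrist'); cv2.imwrite('pics/w12.png',im)
g=cv2.cvtColor(im,cv2.COLOR_BGR2GRAY); 
ctr=proj(c,np.append(CT-.0837*U-.1847*V,.092)); print('model cap',ctr,proj(c,np.append(CT-.0837*U-.1567*V,.092)))
m=(g>205).astype(np.uint8); n,l,s,ce=cv2.connectedComponentsWithStats(m); i=l[int(ctr[1]),int(ctr[0])]; print(i,s[i],ce[i])
for q in masks_of('wrist','tall_jar')[:2]: print(q['score'],q['at'],cv2.boundingRect(q['region'].astype(np.uint8)))
E
```

```text
t 19.45 tcp [ 0.4011 -0.2357  0.1184] sh [-0.0901 -0.1845] yaw 2.9075 F [ 0.1 -0.6  0.5] w 0.08510768959730669 0.0
model cap [277.53046358 238.68822407] [315.3170881  238.74526483]
31 [ 240  192   75   80 4432] [276.2599278  233.89733755]
0.77 [277.0, 229.7] (240, 176, 76, 96)
```

>>> servo_tool(
  series=[
    [[0,0,0.025,0],[0,0,0.025,0],[0,0,0.02,0],[0,0,0.012,0],[0,0,0.006,0]],
  ],
)

```text
t: 20.05
tool_pos: [0.401, -0.2369, 0.03]
eef_rot: [3.141, -0.0, 2.906]
force: [-0.2, 0.7, 0.6]
gripper_width: 0.0853
gripper_force: 0.0
```

>>> servo_tool(
  series=[
    [[0,0,0,0],[0,0,0,0],[0,0,0,0],[0,0,0,0],[0,0,0,0]],
  ],
  jaw=1,
  grip_force=40,
)

```text
t: 20.55
tool_pos: [0.4014, -0.2372, 0.0313]
eef_rot: [-3.141, 0.002, 2.906]
force: [-0.2, 1.3, 7.7]
gripper_width: 0.06
gripper_force: 43.2
```

>>> servo_tool(
  series=[
    [[0,0,-0.005,0],[0,0,-0.015,0],[0,0,-0.025,0],[0.01,0.01,-0.025,0],[0.015,0.02,-0.01,0]],
  ],
)

```text
t: 21.05
tool_pos: [0.3851, -0.204, 0.1125]
eef_rot: [-3.14, 0.005, 2.903]
force: [0.8, 1.0, -2.9]
gripper_width: 0.0602
gripper_force: 44.0
```

```bash
python3 -c "
from h import *
st()"
```

```text
t 21.05 tcp [ 0.3851 -0.204   0.1125] sh [-0.1129 -0.1574] yaw 2.9032 F [ 0.8  1.  -2.9] w 0.060152785953462656 43.99807155132294
```

>>> servo_tool(
  series=[
    [[0,0.025,0,0],[0,0.03,0,0],[-0.003,0.03,0,0],[-0.005,0.03,0,0],[-0.005,0.025,0,0]],
  ],
)

```text
t: 21.55
tool_pos: [0.4292, -0.0672, 0.1107]
eef_rot: [3.141, 0.0, 2.907]
force: [0.7, -0.4, -1.8]
gripper_width: 0.0598
gripper_force: 44.0
```

>>> servo_tool(
  series=[
    [[0,0.012,0,0],[0,0.005,0,0],[0,0,0,0],[0,0,0,0]],
  ],
)

```text
t: 21.95
tool_pos: [0.4322, -0.0537, 0.1104]
eef_rot: [-3.141, -0.0, 2.904]
force: [-0.2, -0.2, -2.1]
gripper_width: 0.0604
gripper_force: 43.9
```

```bash
cat > pad.py <<'E'
from m import *
from scipy.optimize import least_squares
st(); c=cam('wrist'); im=grab_frame('wrist'); cv2.imwrite('pics/pad_%d.png'%(manip.state()['t']*100),im)
# plate: near edge and sides from brightness profiles along model lines
g=cv2.GaussianBlur(cv2.cvtColor(im,cv2.COLOR_BGR2GRAY),(3,3),0).astype(float)
def edge(p_in,p_out,z):
    t=np.linspace(0,1,120); P=np.array([proj(c,np.append(CT+a[0]*U+a[1]*V,z)) for a in (np.array(p_in)+np.outer(t,np.array(p_out)-p_in))])
    v=cv2.remap(g.astype(np.float32),P[:,:1].astype(np.float32),P[:,1:].astype(np.float32),1).ravel(); i=np.argmax(np.abs(np.gradient(v))); return (np.array(p_in)+t[i]*(np.array(p_out)-p_in)).round(4),round(v[max(i-6,0)]),round(v[min(i+6,119)])
for y in(-.03,0,.03): print('near',edge((-.09,y),(-.12,y),.015))
for x in(-.095,-.08,-.065): print('side',x,edge((x,.045),(x,.075),.015),edge((x,-.045),(x,-.075),.015))
for y in(-.025,-.012,0.0015,.015,.028): print('pad rim',y,edge((-.085,y),(-.04,y),.018))
E
python3 pad.py
```

```text
t 21.95 tcp [ 0.4322 -0.0537  0.1104] sh [-0.1023 -0.0003] yaw 2.9039 F [-0.2 -0.2 -2.1] w 0.06042429818628337 43.948883414268494
near (array([-0.1089, -0.03  ]), 153, 38)
near (array([-0.1087,  0.    ]), 151, 48)
near (array([-0.1089,  0.03  ]), 148, 36)
side -0.095 (array([-0.095 ,  0.0619]), 169, 21) (array([-0.095 , -0.0589]), 170, 28)
side -0.08 (array([-0.08  ,  0.0621]), 157, 22) (array([-0.08  , -0.0586]), 184, 40)
side -0.065 (array([-0.065 ,  0.0619]), 166, 25) (array([-0.065 , -0.0586]), 186, 40)
pad rim -0.025 (array([-0.0559, -0.025 ]), 215, 163)
pad rim -0.012 (array([-0.0593, -0.012 ]), 212, 162)
pad rim 0.0015 (array([-0.0604,  0.0015]), 207, 155)
pad rim 0.015 (array([-0.0582,  0.015 ]), 199, 143)
pad rim 0.028 (array([-0.0536,  0.028 ]), 197, 144)
```

>>> servo_tool(
  series=[
    [[-0.015,0.002,0,0],[-0.02,0,0,0],[-0.02,0,0,0],[-0.0138,0,0,0],[-0.007,0,0,0]],
  ],
)

```text
t: 22.5
tool_pos: [0.5079, -0.0699, 0.1103]
eef_rot: [-3.141, 0.001, 2.904]
force: [-1.0, 0.9, -2.5]
gripper_width: 0.0601
gripper_force: 44.0
```

>>> servo_tool(
  series=[
    [[0,0,0.01,0],[0,0,0.015,0],[0,0,0.015,0],[0,0,0.008,0],[0,0,0,0]],
  ],
)

```text
t: 23.0
tool_pos: [0.505, -0.0682, 0.061]
eef_rot: [-3.141, -0.004, 2.905]
force: [-0.1, 0.1, -1.3]
gripper_width: 0.0603
gripper_force: 43.9
```

```bash
python3 pad.py
```

```text
t 23.0 tcp [ 0.505  -0.0682  0.061 ] sh [-0.0281  0.0027] yaw 2.9054 F [-0.1  0.1 -1.3] w 0.060282126521812474 43.92956793308258
near (array([-0.1066, -0.03  ]), 191, 28)
near (array([-0.1066,  0.    ]), 186, 26)
near (array([-0.1061,  0.03  ]), 195, 33)
side -0.095 (array([-0.095 ,  0.0614]), 183, 28) (array([-0.095 , -0.0581]), 193, 30)
side -0.08 (array([-0.08  ,  0.0614]), 183, 28) (array([-0.08  , -0.0581]), 193, 35)
side -0.065 (array([-0.065 ,  0.0616]), 177, 23) (array([-0.065 , -0.0584]), 194, 27)
pad rim -0.025 (array([-0.0502, -0.025 ]), 198, 42)
pad rim -0.012 (array([-0.0582, -0.012 ]), 197, 44)
pad rim 0.0015 (array([-0.0608,  0.0015]), 202, 44)
pad rim 0.015 (array([-0.0582,  0.015 ]), 199, 45)
pad rim 0.028 (array([-0.0506,  0.028 ]), 203, 49)
```

>>> servo_tool(
  series=[
    [[-0.001,-0.001,0.004,0],[0,0,0.003,0],[0,0,0.002,0],[0,0,0.001,0],[0,0,0,0]],
  ],
)

```text
t: 23.55
tool_pos: [0.5077, -0.0693, 0.0522]
eef_rot: [3.142, -0.0, 2.906]
force: [-0.6, 0.3, -1.7]
gripper_width: 0.0605
gripper_force: 43.9
```

>>> servo_tool(
  series=[
    [[0,0,0.001,0],[0,0,0.001,0],[0,0,0,0]],
  ],
)

```text
t: 23.85
tool_pos: [0.5077, -0.0694, 0.0502]
eef_rot: [3.142, -0.0, 2.906]
force: [0.4, 0.4, -2.9]
gripper_width: 0.0601
gripper_force: 43.9
```

>>> servo_tool(
  series=[
    [[0.001,0,0.001,0],[0,0,0,0]],
  ],
)

```text
t: 24.05
tool_pos: [0.5071, -0.0692, 0.0495]
eef_rot: [3.142, 0.001, 2.906]
force: [1.5, 0.6, 0.4]
gripper_width: 0.0603
gripper_force: 44.1
```

>>> servo_tool(
  series=[
    [[0,0,0.001,0],[0,0,0,0]],
  ],
)

```text
t: 24.25
tool_pos: [0.5074, -0.0692, 0.0494]
eef_rot: [3.141, 0.001, 2.906]
force: [-1.9, -0.2, 9.1]
gripper_width: 0.0604
gripper_force: 45.0
```

Contact. I'll release, rise slightly, back off along −sx only once clear, and then check.

>>> servo_tool(
  series=[
    [[0,0,-0.001,0],[0,0,0,0],[0,0,0,0],[0,0,0,0],[0,0,0,0]],
  ],
  jaw=0,
)

```text
t: 24.75
tool_pos: [0.5067, -0.0692, 0.0491]
eef_rot: [-3.142, -0.0, 2.906]
force: [0.2, 0.2, 0.6]
gripper_width: 0.0856
gripper_force: 0.0
```

>>> servo_tool(
  series=[
    [[0,0,-0.01,0],[0,0,-0.02,0],[0,0,-0.03,0],[0,0,-0.03,0],[0,0,-0.03,0]],
  ],
)

```text
t: 25.25
tool_pos: [0.5065, -0.0692, 0.1711]
eef_rot: [-3.142, 0.0, 2.906]
force: [0.8, -0.3, -0.7]
gripper_width: 0.0856
gripper_force: 0.0
```

>>> servo_tool(
  series=[
    [[0.02,0,-0.03,0],[0.03,0,-0.03,0],[0.03,0,-0.02,0],[0,0,0,0],[0,0,0,0]],
  ],
  jaw=1,
)

```text
t: 25.75
tool_pos: [0.4293, -0.0503, 0.2503]
eef_rot: [3.14, 0.002, 2.906]
force: [0.3, 0.3, -0.5]
gripper_width: 0.0126
gripper_force: 0.0
```

```bash
python3 - <<'E'
from m import *
st(); c=cam('wrist'); im=grab_frame('wrist'); cv2.imwrite('pics/w13.png',im)
g=cv2.cvtColor(im,cv2.COLOR_BGR2GRAY)
for q in masks_of('wrist','tall_jar')[:2]: print(q['score'],q['at'],cv2.boundingRect(q['region'].astype(np.uint8)))
for z,r in((.018,.031),(.097,.031),(.11,.028)):
  w=np.append(CT-.0208*U+.0016*V,z);P=np.array([proj(c,w+r*np.array([np.cos(t),np.sin(t),0])) for t in np.linspace(0,6.28,60)]); print(z,P.min(0),P.max(0))
h=CT+.065*U
for q in(1.2,1.3,1.4): k=np.append(h-.11*np.cos(q+.8)*U,.122+.11*np.sin(q+.8)); print(q,k,sh(k),proj(c,k),proj(cam('scene'),k))
for n in('wrist','scene'):
  grab_frame(n); print(n,[(np.round(d['at'],1),round(d['score'],2)) for d in spot_in(n,'clamp_knob')])
E
```

```text
t 25.75 tcp [ 0.4293 -0.0503  0.2503] sh [-0.1058  0.0024] yaw 2.9062 F [ 0.3  0.3 -0.5] w 0.01255268049320539 0.0
0.64 [273.8, 244.3] (256, 215, 47, 68)
0.018 [256.73904331 212.71688459] [298.251073 251.2908  ]
0.097 [252.25969498 233.25258309] [302.40742814 278.58753069]
0.11 [253.85097623 239.88058909] [300.7478306  282.03099797]
1.2 [ 0.63941873 -0.10314408  0.22202272] [1.10775116e-01 7.01660133e-18] [275.38303779 438.2394652 ] [335.41561665 167.81416971]
1.3 [ 0.64890636 -0.10542037  0.21695303] [1.20531945e-01 2.64983299e-19] [275.45831204 439.90011397] [338.42683226 168.08694876]
1.4 [ 0.65785443 -0.1075672   0.2109346 ] [1.29733910e-01 6.13140225e-19] [275.53652564 440.10927326] [341.16728076 168.84341882]
wrist [(array([278.9, 348.1]), 0.53)]
scene [(array([321.3, 193.9]), 0.86)]
```

```bash
python3 - <<'E'
from m import *
a=cv2.imread('pics/scene0.png'); b=cv2.imread('pics/top0.png')
cs,ct=cam('scene'),cam('top')
def ln(c,p): a=ray(c,p,0);b=ray(c,p,.3); return a,(b-a)/np.linalg.norm(b-a)
for ps,pt in(((420,195),(365,111)),((262,130),(185,111))):
  A,d=ln(cs,ps);B,e=ln(ct,pt); x=np.linalg.lstsq(np.c_[d,-e],B-A,rcond=None)[0]; print(A+d*x[0],B+e*x[1])
for z in(.1,.15,.2,.25): print(z,ray(ct,(280,111),z))
g=cv2.cvtColor(b,cv2.COLOR_BGR2GRAY); print(g[95:130:2,280], g[95:130:2,340])
E
```

```text
[ 0.80964189 -0.24247505  0.10266493] [ 0.80830488 -0.23950211  0.10164232]
[0.78080047 0.18531208 0.16188625] [0.78207314 0.18363404 0.16189024]
0.1 [ 0.80557248 -0.03312505  0.1       ]
0.15 [ 0.78936573 -0.03360123  0.15      ]
0.2 [ 0.77315899 -0.0340774   0.2       ]
0.25 [ 0.75695225 -0.03455358  0.25      ]
[238 237 239 239 238 237 230 228 125  73  64  64  69  71  69  65  64  64] [236 235 236 236 235 237 232 226 173  74  65  62  59  57  55  59  54  58]
```

>>> servo_tool(
  series=[
    [[0,0,-0.04,0],[0,0,-0.04,0],[0,0,0,0]],
  ],
)

```text
t: 26.35
tool_pos: [0.4324, -0.0512, 0.3332]
eef_rot: [3.14, 0.008, 2.905]
force: [1.0, -0.2, 0.1]
gripper_width: -0.0001
gripper_force: 0.0
```

>>> servo_tool(
  series=[
    [[-0.03,0,0,0],[-0.045,0,0,0],[-0.045,0,0,0],[-0.045,0,0,0],[-0.045,0,0,0]],
  ],
)

```text
t: 26.85
tool_pos: [0.6346, -0.0999, 0.3276]
eef_rot: [-3.141, -0.002, 2.906]
force: [0.9, -1.2, 0.1]
gripper_width: 0.0001
gripper_force: 0.0
```

>>> servo_tool(
  series=[
    [[-0.035,0,0,0],[-0.02,0,0,0],[-0.006,0,0,0],[0,0,0,0],[0,0,0,0]],
  ],
)

```text
t: 27.35
tool_pos: [0.6915, -0.1137, 0.3288]
eef_rot: [3.142, -0.002, 2.906]
force: [-0.5, -1.0, -1.0]
gripper_width: 0.0006
gripper_force: 0.0
```

```bash
python3 -c "
from h import *
st()
c=cam('wrist'); grab_frame('wrist')
k=np.append(CT+.1297*U,.211); print(proj(c,k))
for t in('clamp_knob',): print([(np.round(d['at'],1),round(d['score'],2)) for d in spot_in('wrist',t)])
"
```

```text
t 27.35 tcp [ 0.6915 -0.1137  0.3288] sh [0.1639 0.0019] yaw 2.9056 F [-0.5 -1.  -1. ] w 0.0005908040561731165 0.0
[276.07627694 165.03819962]
[]
```

>>> servo_tool(
  series=[
    [[-0.006,0,0.01,0],[0,0,0.03,0],[0,0,0.03,0],[0,0,0.02,0],[0,0,0,0]],
  ],
)

```text
t: 27.95
tool_pos: [0.6959, -0.1142, 0.2355]
eef_rot: [-3.141, -0.007, 2.906]
force: [0.5, -0.1, 0.0]
gripper_width: -0.0001
gripper_force: 0.0
```

>>> servo_tool(
  series=[
    [[0,0,0.015,0],[0,0,0.015,0],[0,0,0.015,0],[0,0,0.012,0],[0,0,0,0]],
  ],
)

```text
t: 28.45
tool_pos: [0.6973, -0.1148, 0.1806]
eef_rot: [-3.142, -0.003, 2.906]
force: [-0.1, -0.4, -0.8]
gripper_width: 0.0001
gripper_force: 0.0
```

```bash
python3 -c "
from h import *
st()"
```

```text
t 28.45 tcp [ 0.6973 -0.1148  0.1806] sh [0.1698 0.0022] yaw 2.9058 F [-0.1 -0.4 -0.8] w 5.957833891507201e-05 0.0
```

>>> servo_tool(
  series=[
    [[0.006,0,0,0],[0.007,0,0,0],[0.007,0,-0.001,0],[0.007,0,-0.001,0],[0.007,0,-0.001,0]],
  ],
)

```text
t: 28.95
tool_pos: [0.6727, -0.1092, 0.1912]
eef_rot: [3.141, 0.02, 2.906]
force: [9.4, -1.7, 16.0]
gripper_width: -0.0003
gripper_force: 8.3
```

>>> servo_tool(
  series=[
    [[0.007,0,-0.001,0],[0.007,0,-0.001,0],[0.007,0,0,0],[0.007,0,0,0],[0.006,0,0,0]],
  ],
)

```text
t: 29.45
tool_pos: [0.6319, -0.0992, 0.1888]
eef_rot: [3.141, 0.002, 2.906]
force: [0.6, 0.1, 0.0]
gripper_width: 0.0
gripper_force: 0.2
```

```bash
python3 -c "
from h import *
st(); h=CT+.065*U; cs=cam('scene'); grab_frame('scene')
print([(np.round(d['at'],1),round(d['score'],2)) for d in spot_in('scene','clamp_knob')])
for q in(.2,.5,.7,.8,.9,1,1.2,1.4): print(q,proj(cs,np.append(h-.11*np.cos(q+.8)*U,.122+.11*np.sin(q+.8))).round(), (.065-.11*np.cos(q+.8)).round(3))
"
```

```text
t 29.45 tcp [ 0.6319 -0.0992  0.1888] sh [0.1025 0.0021] yaw 2.9058 F [0.6 0.1 0. ] w 6.9942248256287225e-06 0.21993487047438975
[(array([318.3, 200.3]), 0.67)]
0.2 [298. 192.] 0.006
0.5 [310. 180.] 0.036
0.7 [317. 174.] 0.057
0.8 [321. 172.] 0.068
0.9 [325. 170.] 0.079
1 [329. 169.] 0.09
1.2 [335. 168.] 0.111
1.4 [341. 169.] 0.13
```

>>> servo_tool(
  series=[
    [[0.006,0,0,0],[0.006,0,0,0],[0.006,0,0,0],[0.004,0,0,0],[0,0,0,0]],
  ],
)

```text
t: 30.05
tool_pos: [0.61, -0.0939, 0.1872]
eef_rot: [3.142, -0.001, 2.906]
force: [-0.2, 0.2, 0.7]
gripper_width: 0.0002
gripper_force: 0.0
```

>>> servo_tool(
  series=[
    [[0,0,0,0],[0,0,0,0],[0,0,0,0],[0,0,0,0],[0,0,0,0]],
  ],
)

```text
t: 30.55
tool_pos: [0.6109, -0.0942, 0.1872]
eef_rot: [-3.142, -0.0, 2.906]
force: [0.6, 0.3, -0.3]
gripper_width: -0.0
gripper_force: 0.0
```

>>> servo_tool(
  series=[
    [[-0.01,0,-0.02,0],[0,0,-0.04,0],[0,0,-0.04,0],[0,0,-0.04,0],[0,0,0,0]],
  ],
)

```text
t: 31.05
tool_pos: [0.6238, -0.0978, 0.3336]
eef_rot: [3.141, 0.012, 2.906]
force: [-0.2, -0.3, -0.5]
gripper_width: -0.0
gripper_force: 0.0
```

>>> servo_tool(
  series=[
    [[0.04,0,0,0],[0.045,0,0,0],[0.045,0,0,0],[0.045,0,0,0],[0.03,0,0,0]],
  ],
)

```text
t: 31.55
tool_pos: [0.4178, -0.048, 0.3267]
eef_rot: [3.141, -0.002, 2.906]
force: [1.1, -0.1, 0.2]
gripper_width: -0.0001
gripper_force: 0.0
```

```bash
python3 - <<'E'
from m import *
st(); h=CT+.065*U; c=cam('wrist'); im=grab_frame('wrist'); cv2.imwrite('pics/w14.png',im)
print('wrist',[(np.round(d['at'],1),round(d['score'],2)) for d in spot_in('wrist','clamp_knob')])
S=grab_frame('scene'); cv2.imwrite('pics/s14.png',S)
print('scene',[(np.round(d['at'],1),round(d['score'],2)) for d in spot_in('scene','clamp_knob')])
print('tall',[(np.round(d['at'],1),round(d['score'],2)) for d in spot_in('scene','tall_jar')],proj(cam('scene'),np.append(CT-.02*U,.065)))
print('short',[(np.round(d['at'],1),round(d['score'],2)) for d in spot_in('scene','short_jar')],proj(cam('scene'),[.4232,.1683,.047]))
for q in(.1,.2,.3,.8,1.4):
  k=np.append(h-.11*np.cos(q+.8)*U,.122+.11*np.sin(q+.8)); print(q,proj(c,k).round(),proj(cam('scene'),k).round())
# dark ball in wrist by Hough
g=cv2.medianBlur(cv2.cvtColor(im,cv2.COLOR_BGR2GRAY),5)
print(st())
E
```

```text
t 31.55 tcp [ 0.4178 -0.048   0.3267] sh [-0.1176  0.0019] yaw 2.9061 F [ 1.1 -0.1  0.2] w -8.571343434583366e-05 0.0
wrist [(array([277.2, 244. ]), 0.54)]
scene [(array([303.5, 218.5]), 0.87), (array([387.2, 254.5]), 0.66)]
tall [(array([287.8, 254.1]), 0.61), (array([300.2, 219.2]), 0.57)] [288.67231306 254.72972268]
short [(array([178.5, 241.3]), 0.87), (array([311.7, 203.9]), 0.67)] [176.71514226 242.37104421]
0.1 [276. 294.] [295. 197.]
0.2 [276. 304.] [298. 192.]
0.3 [276. 314.] [302. 188.]
0.8 [276. 360.] [321. 172.]
1.4 [277. 385.] [341. 169.]
t 31.85 tcp [ 0.4223 -0.0488  0.3273] sh [-0.113   0.0022] yaw 2.9056 F [0.1 0.  1. ] w 6.473649515125536e-05 0.0
None
```

```bash
python3 - <<'E'
from m import *
S=grab_frame('scene'); h=CT+.065*U; cs=cam('scene')
for d in masks_of('scene','clamp_arm')[:1]:
  r=d['region']; print(d['score'],cv2.boundingRect(r.astype(np.uint8)))
# template: match ball patch from s-closed image (scene0, q=.06, ball ~ (294,198)) 
a=cv2.imread('pics/scene0.png'); t=a[186:210,282:306]
m=cv2.matchTemplate(S[150:240,260:370],t,cv2.TM_CCOEFF_NORMED); i=cv2.minMaxLoc(m); print('ball',i[1],i[3][0]+260+12,i[3][1]+150+12)
W=grab_frame('wrist'); c=cam('wrist'); g=cv2.cvtColor(W,cv2.COLOR_BGR2GRAY)
b=(g<45).astype(np.uint8)
print('col profile 278', g[200:330:5,278]); 
k=np.append(h-.11*np.cos(1.0)*U,.122+.11*np.sin(1.0)); print(proj(c,k), c[0]*.017/.2)
tw=grab_frame('top'); print('top',[(np.round(d['at'],1),round(d['score'],2)) for d in spot_in('top','clamp_knob')],[proj(cam('top'),np.append(h-.11*np.cos(q+.8)*U,.122+.11*np.sin(q+.8))).round(1) for q in(.0,.2,.4)])
st()
E
```

```text
0.71 (284, 184, 41, 57)
ball 0.8038488626480103 298 194
col profile 278 [ 52 149 168 167 220 224 230 226  44 164 126  39  25  39  29  32  36  34
  76  72  74  77  74  74  69  72]
[276.44843164 300.07175102] 24.863153095715806
top [(array([300.3, 213.5]), 0.59)] [array([296.9, 226.6]), array([299.1, 218.4]), array([301.6, 209.1])]
t 32.1 tcp [ 0.4217 -0.0488  0.327 ] sh [-0.1136  0.002 ] yaw 2.9054 F [-0.   0.1 -0.5] w -7.211803007954185e-05 0.0
```

>>> servo_tool(
  series=[
    [[0.03,0.03,0,0],[0.03,0.04,0,0],[0.01,0.045,0,0],[0,0.045,0,0],[0,0.045,0,0]],
  ],
)

```text
t: 32.6
tool_pos: [0.4013, 0.169, 0.3275]
eef_rot: [3.141, 0.001, 2.906]
force: [2.3, -0.6, 1.2]
gripper_width: -0.0004
gripper_force: 0.0
```

>>> servo_tool(
  series=[
    [[0,0.045,0,0],[0,0.045,0,0],[0,0.03,0,0],[0,0,0,0],[0,0,0,0]],
  ],
)

```text
t: 33.1
tool_pos: [0.4291, 0.2836, 0.3265]
eef_rot: [-3.14, -0.001, 2.906]
force: [-0.4, -0.4, 0.7]
gripper_width: -0.0004
gripper_force: 0.0
```

```bash
python3 - <<'E'
from m import *
tw=grab_frame('top'); cv2.imwrite('pics/t15.png',tw); h=CT+.065*U; ct=cam('top')
print('top',[(np.round(d['at'],1),round(d['score'],2)) for d in spot_in('top','clamp_knob')])
for q in(.06,.2,.4): print(q,proj(ct,np.append(h-.11*np.cos(q+.8)*U,.122+.11*np.sin(q+.8))).round(1))
# ball over cap/plate in top picture: template from start picture (ball ~(296.7,224.7))
a=cv2.imread('pics/top0.png'); t=a[218:232,290:304]
m=cv2.matchTemplate(tw[190:245,275:325],t,cv2.TM_CCOEFF_NORMED); i=cv2.minMaxLoc(m); print('ball',i[1],i[3][0]+275+7,i[3][1]+190+7)
g=cv2.cvtColor(tw,cv2.COLOR_BGR2GRAY); n=cv2.boundingRect(cv2.connectedComponentsWithStats((g[205:240,285:312]<70).astype(np.uint8))[1].astype(np.uint8)); 
print(g[205:250:2,284:314:2])
st()
E
```

```text
top [(array([302.8, 212.3]), 0.61), (array([194.4, 268.3]), 0.41)]
0.06 [297.5 224.3]
0.2 [299.1 218.4]
0.4 [301.6 209.1]
ball 0.6918886303901672 299 219
[[219 223 210 203 205 203 206 177 138 155 176 175 133 188 206]
 [220 221 214 207 209 203 200 160 143 160 188 191 181 207 214]
 [221 222 221 221 218 216 193 145 142 163 193 206 208 208 213]
 [221 221 222 221 221 202 136  93  91 133 186 206 198 209 218]
 [222 222 222 222 197 113  58  57  56  66 145 214 214 217 220]
 [223 223 223 216 126  56  61  63  64  60  80 183 221 219 221]
 [224 223 209 171  81  56  64  68  67  63  59 139 218 220 222]
 [211 164 149 148  75  59  62  69  71  66  60 134 218 221 221]
 [136 176 231 234 130  58  60  67  70  62  69 166 222 222 221]
 [170 233 239 238 192  77  60  62  62  62  89 191 222 222 221]
 [229 238 238 239 232 141  74  79 108 156 166 143 219 222 220]
 [238 238 238 238 218 130 111 163 230 238 231 135 195 223 220]
 [239 238 238 237 174 109 109 177 237 238 236 169 170 223 219]
 [238 238 238 216 131 109 113 200 238 237 238 174 137 221 220]
 [238 237 238 217 183 167 166 217 238 237 238 171 138 221 220]
 [237 238 238 234 182 172 211 230 237 237 234 131 152 221 220]
 [228 238 237 238 234 233 236 237 237 238 209  91 169 221 221]
 [187 227 237 237 238 237 237 237 237 228 128 102 207 221 222]
 [106 183 228 237 238 239 237 235 220 132  75 162 221 221 224]
 [ 76  95 155 202 210 207 209 176 108  72 146 218 221 221 224]
 [161  83  64  76  91  88  74  68  83 160 219 223 220 219 224]
 [219 186 152 116  99 101 114 155 190 221 224 222 219 221 220]
 [221 223 222 219 217 213 218 225 225 224 222 221 219 224 211]]
t 33.2 tcp [0.4292 0.2822 0.3271] sh [-0.1835  0.3257] yaw 2.9039 F [ 0.4 -0.6 -0.8] w 4.791891141744316e-06 0.0
```

Both cameras put the knob where q ≈ 0.2 predicts: (299,219) in top and (298,194) in scene. The arm rests on the tall jar's cap and the robot is clear, so I'll hand in.

```bash
python3 -c "
from bench import manip
print(manip.hand_in())"
```

```text
the job is handed in; nothing more can be done
None
```

The job is handed in; no verdict came back, but my last measurements put the short jar on the coaster, the tall jar on the middle of the pad, and the hold-down arm on its cap (joint about 0.2), with the robot clear.

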